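# Set the tall height stop to five for the brake caliper

### The job

The caliper casting is to be propped for checking, so set the taller of the two height stops to 5: turn its scale sleeve until the pointer clicks in at the mark with five pips, then let go. Leave the low stop at its present setting.

Things in the scene. Friction and masses are not known exactly. Their poses are not given: they have to be found in the camera images.
- tall_sleeve (a joint): Angle (rad) of the taller stop's scale sleeve: 0 at mark 1, growing clockwise seen from above; mark n is at (n-1) x 0.419 (24 degrees), so mark 5 at 1.676. A spring detent (about 0.07 N m to turn out of a mark) draws the released sleeve into the nearest mark; end stops 0.06 beyond marks 1 and 6. It starts at mark 2, 3 or 4 and does not rise as it turns.
- tall_axis (a point): Point on the fixed dial plate: foot of the taller stop's sleeve, on its vertical axis (z up), 72 mm above the counter. The sleeve, round knurled steel, 46 mm across, runs 55 mm up from here, with a button 22 mm across and 12 mm high on top; grip it across from above at any yaw. At its foot a pointer bar, 7 mm wide, up to 6 mm above the dial, reaches 40 mm from the axis.
- tall_stop: Fixed base of the taller height stop; origin at the centre of its underside, on the counter. Round foot 104 mm across, column 72 mm across, round aluminium dial plate 140 mm across with its face 72 mm up. On the dial six dark radial bars, clockwise from mark 1 to 6, with 1 to 6 pips outside them as on a die. x points to the middle of the scale, between marks 3 and 4.
- low_pointer (a point): Tip of the pointer on the low stop's sleeve, which must stay at its setting: 40 mm from that sleeve's axis, 25.5 mm above the counter; one click (24 degrees) is 17 mm here. The low stop is fixed: square foot 116 mm wide, the same dial with its face 22 mm up, a slimmer sleeve 32 mm across and 55 mm tall, with the same button.
Mind the look-alikes: they are no part of the job. Leave any green or yellow look-alike of the tall_stop alone.

How it is judged:
By the outcome, as a careful person would: the job done as asked, in the order asked, and still so for the second after the job is handed in, with the robot touching nothing.
It also fails if it takes over 32 s, if anything falls off the work surface, if the arm or the gripper's body presses on something with over 40 N, if the wrist force passes 120 N, or if a joint passes its speed limit or range.

### The arm

A 6-joint arm with a two-finger parallel gripper is mounted at the origin on the work surface. World frame = base frame: x ahead of the robot, y to its left, z up, the work surface at z = 0. Lengths are in m, angles in rad, forces in N, time in s.
With the tool pointing down it reaches from about 0.275 to 0.75 m from the base axis. Payload 10.2 kg.
Tool frame: the origin (TCP) lies midway between the tips of the shut fingers; the grasp point (between the pads) lies 19 mm behind it (env.hold_point_z is the distance from the TCP to the grasp point, in m); z points along the fingers, y is the line along which they close (so a half turn about z gives the same grasp; the last joint's range is limited). The gripper opens to 85 mm and grips with 20 to 120 N. Pads are 22 mm wide; open, the fingers measure 114 mm over their backs; the gripper's body (76 mm by 85 mm) begins 54 mm behind the grasp point. The pads swing forward as they close: fully open they stand 13 mm farther back than shut.
Start: joints at [-1.333, 0.313, 1.498, -0, 1.331, -0.223], TCP at [0.233, -0.47, 0.231] pointing down, gripper open.
Joint ranges: [-2.94, 2.94], [-0.97, 2.17], [0.19, 2.56], [-1.23, 4.37], [0.02, 3.11], [-2.88, 2.88]. Speed limits (rad/s): [2.39, 2.39, 3.01, 3.14, 3.14, 3.14].

### API

Orientations are given as a unit quaternion [x, y, z, w].
In Python, from bench import env, kinematics, monitor, eyes, job gives the robot as it stands. The module is installed in compiled form; this text tells all that it offers. Calls block until the motion is done:
- env.reach(position, orientation): joint-space move of the TCP to a pose.
- env.movel(position, velocity=0.15, frame=None, guard=None): straight line of the TCP; frame=None keeps the orientation; velocity is the mean speed in m/s. With guard (N) it stops when the force on the tool has changed by that much, and returns True; else False.
- env.set_joints(angles): joint-space move.
- env.release() and env.close_gripper(effort=None): open the fingers fully, or close them until they stop; effort is the grip in N (None keeps the last).
- env.hold(seconds).
- kinematics.ik(position, orientation): joint angles nearest the present ones, or None.
- monitor.sense(): the state.
- eyes.grab_frame(name): name is "scene" or "side" or "wrist"; returns a dict with "frame" (400x640x3 uint8, red, green, blue), "mtx" (3x3 intrinsics, pixels), "view" (4x4, takes a point from world to camera coordinates). Camera axes: x right, y down, z forward; pixel columns grow to the right and rows downward; lengths in m; the calibration is good to about 2 mm. The wrist camera is an equidistant fisheye: a pixel r from the principal point sees the ray r / f radians off the axis. A picture is of the moment at which its call begins. There is no depth.
A pose or a line that the arm cannot do raises env.MotionError and nothing moves.
- job.hand_in(): hands the job in; it is judged then, once.
The state is a dict: "clock": time; "joints": joint angles; "qvel": joint speeds; "joint_efforts": joint torques, N m; "position": TCP position; "ee_rot": TCP orientation; "contact_force": force on the tool from outside, world axes, zero at the start; "ft_torque": the same for the moment, N m; "finger_gap": opening from 0.0 (shut) to 1.0 (fully open); "gripper_force": force on a finger pad.
Only numpy, scipy, OpenCV 4.12 (cv2) and the standard library are available. Lean on these libraries where they do the work, as an engineer would, in place of code of your own. Each camera call takes 0.05 s, during which the arm holds its last target. There are 200 camera calls.

## Working session

There is one attempt and no reset: what is moved stays moved. The work goes in short steps, each a Python script; the robot and the scene stay as the last script left them, time stands still between calls to the robot, and variables do not carry over. Pictures are saved under pics/ and viewed, at most 10 in all, crops included, and the job is handed in when it is done.

```bash
mkdir -p pics; python3 - <<'E'
from bench import env,monitor,eyes
import cv2,numpy as np,pickle
d={n:eyes.grab_frame(n) for n in("scene","side","wrist")}
pickle.dump(d,open("f0.pkl","wb"))
for n in d: cv2.imwrite(f"pics/{n}0.png",d[n]["frame"][:,:,::-1]); print(n,d[n]["mtx"].tolist(),np.round(d[n]["view"],3).tolist())
print(monitor.sense())
E
```

```text
scene [[501.70616720919656, 0.0, 319.9731361443976], [0.0, 501.70616720919656, 204.89084164747135], [0.0, 0.0, 1.0]] [[-0.684, 0.73, 0.005, 0.341], [0.416, 0.395, -0.82, -0.176], [-0.6, -0.559, -0.573, 1.253], [0.0, 0.0, 0.0, 1.0]]
side [[463.87813689247184, 0.0, 320.30714715267743], [0.0, 463.87813689247184, 192.03380690000253], [0.0, 0.0, 1.0]] [[-0.927, -0.374, -0.012, 0.467], [-0.243, 0.625, -0.741, 0.17], [0.285, -0.685, -0.671, 0.858], [0.0, 0.0, 0.0, 1.0]]
wrist [[309.70691628693146, 0.0, 316.1326389336573], [0.0, 309.70691628693146, 191.14359303354973], [0.0, 0.0, 1.0]] [[0.445, -0.896, -0.001, -0.524], [-0.856, -0.425, 0.294, -0.039], [-0.264, -0.13, -0.956, 0.379], [0.0, 0.0, 0.0, 1.0]]
{'clock': 0.15, 'joints': array([-1.33340433e+00,  3.13332207e-01,  1.49825847e+00, -3.52613811e-05,
        1.33097975e+00, -2.23435803e-01]), 'qvel': array([ 6.47557498e-04, -2.20075162e-03, -1.49728054e-03,  1.99418662e-03,
       -8.40560624e-05, -7.16620561e-04]), 'joint_efforts': array([ 2.43571601e-03, -4.12370110e+01, -2.59796190e+01, -1.73403760e-04,
        3.17612947e-03,  8.28230327e-06]), 'position': array([ 0.23338059, -0.47006317,  0.23086258]), 'ee_rot': array([ 9.73570877e-01,  2.28384563e-01, -2.05351126e-05, -4.88752349e-04]), 'contact_force': array([-0.67070381, -0.17894916,  0.70899321]), 'ft_torque': array([ 0.04160278, -0.02369889,  0.01335676]), 'gripper_force': 0.0, 'finger_gap': 0.9983276246522026}
```

View pics/scene0.png

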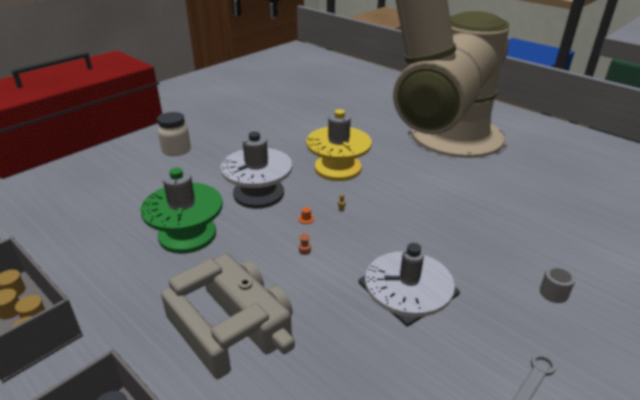

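View pics/side0.png

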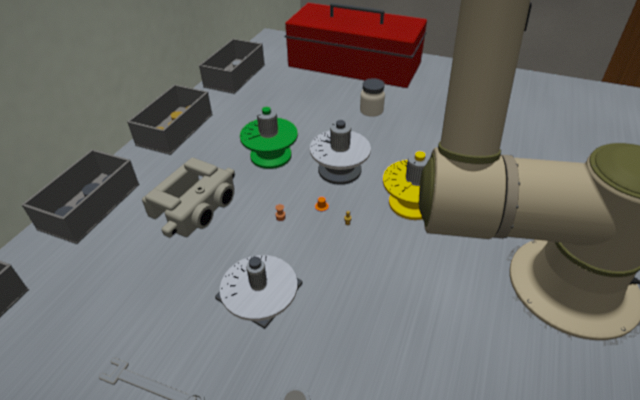

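The scene view has four stops: green (182,205), yellow (339,142), aluminium dial on a column with a round foot (256,166), and an aluminium dial on a square foot (410,283). The third, at side (340,150), is the tall stop, since green and yellow are excluded and the fourth is the low one. I'll measure it in both views and confirm it in a crop.

```bash
cat > h.py <<'E'
import numpy as np,cv2
from scipy.optimize import least_squares
def rays(f,uv):
    uv=np.atleast_2d(uv).astype(float);K=f["mtx"];V=np.array(f["view"])
    p=(uv-K[[0,1],[2,2]])/K[0,0]
    d=np.c_[p,np.ones(len(p))]
    return -V[:3,:3].T@V[:3,3], d@V[:3,:3]
def fish(f,uv):
    uv=np.atleast_2d(uv).astype(float);K=f["mtx"];V=np.array(f["view"])
    p=(uv-K[[0,1],[2,2]])/K[0,0]; t=np.linalg.norm(p,axis=1)
    d=np.c_[p*np.sinc(t/np.pi)[:,None],np.cos(t)]
    return -V[:3,:3].T@V[:3,3], d@V[:3,:3]
def plane(f,uv,z,ray=rays):
    o,d=ray(f,uv); return o+d*((z-o[2])/d[:,2])[:,None]
def circle(P):
    s=least_squares(lambda q:np.hypot(P[:,0]-q[0],P[:,1]-q[1])-q[2],[*P[:,:2].mean(0),.07],loss="soft_l1",f_scale=.002)
    return s.x
def pix(f,X):
    V=np.array(f["view"]); p=f["mtx"]@(V[:3,:3]@X+V[:3,3]); return p[:2]/p[2]
E
python3 - <<'E'
import pickle,numpy as np,cv2
from h import *
d=pickle.load(open("f0.pkl","rb")); out=[]
for n,seeds in(("scene",{"tall":(232,165),"low":(440,285)}),("side",{"tall":(360,150),"low":(280,290)})):
    im=d[n]["frame"]; hsv=cv2.cvtColor(im,cv2.COLOR_RGB2HSV)
    m=((hsv[...,2]>165)&(hsv[...,1]<60)).astype(np.uint8)
    m=cv2.morphologyEx(m,cv2.MORPH_CLOSE,np.ones((3,3)))
    _,lab=cv2.connectedComponents(m)
    for k,(u,v) in seeds.items():
        print(n,k,hsv[v,u],lab[v,u])
        c=(lab==lab[v,u]).astype(np.uint8)
        cs,_=cv2.findContours(c,cv2.RETR_EXTERNAL,cv2.CHAIN_APPROX_NONE)
        hull=cv2.convexHull(max(cs,key=len))[:,0]
        print(cv2.boundingRect(hull),np.round(circle(plane(d[n],hull,.072 if k=="tall" else .022)),4))
a=d["scene"]["frame"][110:220,190:310]; b=d["side"]["frame"][100:210,280:400]
cv2.imwrite("pics/crop.png",cv2.resize(np.hstack([a,b]),(800,366),interpolation=cv2.INTER_CUBIC)[:,:,::-1])
E
```

```text
scene tall [114  22 171] 3
(222, 149, 69, 34) [ 0.5175 -0.1557  0.0675]
scene low [118  21 184] 4
(366, 252, 88, 60) [0.534  0.2258 0.0683]
side tall [109  19 185] 1
(310, 131, 61, 35) [ 0.5162 -0.1528  0.0687]
side low [108  18 183] 5
(220, 255, 77, 63) [0.5325 0.2275 0.0689]
```

View pics/crop.png

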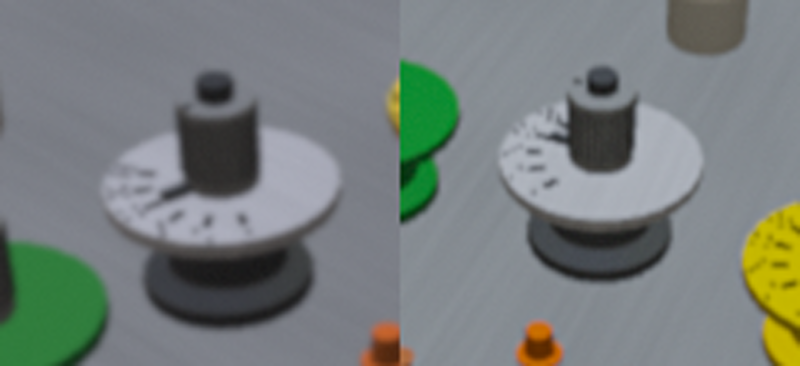

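The crop confirms it: plain aluminium dial, column with round dark foot, black button. The left half shows the pointer at about (175,190). The axis is near (0.517, -0.154), and the two views agree to 3 mm. Next I look from above with the wrist camera.

```bash
python3 - <<'E'
from bench import env,monitor,eyes,kinematics
import numpy as np,cv2,pickle
q=lambda a:[np.cos(a/2),np.sin(a/2),0,0]
for a in(0.9,0.3,0,-.6,-1.2): 
    j=kinematics.ik([.517,-.154,.09],q(a)); print(a,None if j is None else np.round(j,2))
env.reach([.517,-.154,.21],q(0.3))
f=eyes.grab_frame("wrist"); pickle.dump(f,open("w1.pkl","wb"))
cv2.imwrite("pics/w1.png",f["frame"][:,:,::-1]); s=monitor.sense(); print(s["clock"],s["position"])
E
```

```text
0.9 [-0.51  0.5   1.63 -0.    1.02  0.16]
0.3 [-0.51  0.5   1.63 -0.    1.02  0.76]
0 [-0.51  0.5   1.63 -0.    1.02  1.06]
-0.6 [-0.51  0.5   1.63 -0.    1.02  1.66]
-1.2 [-0.51  0.5   1.63 -0.    1.02  2.26]
1.7667 [ 0.51673794 -0.15495867  0.21003174]
```

View pics/w1.png

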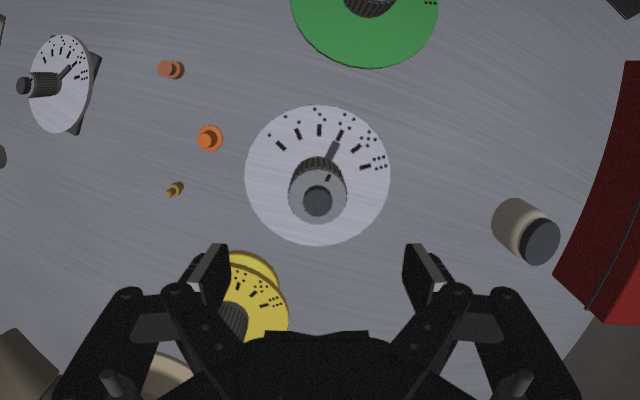

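The wrist view shows the tall dial centred near (317,175), with its pointer (334,148) at the fourth bar, (339,134), counting clockwise. The low stop is at (62,83), with its pointer at about (66,72). Now I measure the angles and refine the axis.

```bash
cat >> h.py <<'E'
def analyse(f,c0,z,rad):
    """dial circle centre + dark blobs (azimuth deg, radius mm) on the plane z"""
    g=cv2.cvtColor(f["frame"],cv2.COLOR_RGB2HSV)
    m=((g[...,2]>150)&(g[...,1]<60)).astype(np.uint8)
    _,lab=cv2.connectedComponents(m); vv,uu=np.mgrid[:400,:640]
    sel=np.hypot(uu-c0[0],vv-c0[1])<rad
    l=np.bincount(lab[sel&(m>0)]).argmax()
    cs,_=cv2.findContours((lab==l).astype(np.uint8),cv2.RETR_EXTERNAL,cv2.CHAIN_APPROX_NONE)
    hull=cv2.convexHull(max(cs,key=len))[:,0]
    C=circle(plane(f,hull,z,fish))
    fill=np.zeros((400,640),np.uint8); cv2.fillConvexPoly(fill,hull,1)
    dark=(cv2.erode(fill,np.ones((3,3)))>0)&(g[...,2]<115)
    n,lb,st,ce=cv2.connectedComponentsWithStats(dark.astype(np.uint8))
    B=[]
    for i in range(1,n):
        if st[i,4]<3: continue
        p=plane(f,ce[i],z,fish)[0,:2]-C[:2]
        B.append((np.degrees(np.arctan2(p[1],p[0])),1e3*np.hypot(*p),st[i,4]))
    # dark share at radius 30-38 mm (pointer beyond sleeve) per azimuth
    vis=np.array([[u,v] for v,u in zip(*np.nonzero(dark))]); P=plane(f,vis,z+.005,fish)[:,:2]-C[:2]
    r=np.hypot(*P.T); k=(r>.027)&(r<.036)
    return C,sorted(B),np.c_[np.degrees(np.arctan2(P[k,1],P[k,0])),r[k]*1e3]
E
python3 - <<'E'
import pickle
from h import *
np.set_printoptions(suppress=True,precision=1)
f=pickle.load(open("w1.pkl","rb"))
for c,z,r in(((317,175),.072,50),((62,83),.022,30)):
    C,B,P=analyse(f,c,z,r); print("C",np.round(C,4)); print(np.array(B)); print(len(P),np.median(P,0),np.percentile(P[:,0],[5,95]))
E
```

```text
C [ 0.5 -0.2  0.1]
[[-162.3   20.8  792. ]
 [-107.9   34.     3. ]
 [ -62.    56.5    8. ]
 [ -61.4   61.2    7. ]
 [ -60.5   65.4    8. ]
 [ -57.    46.2   48. ]
 [ -53.1   65.7   10. ]
 [ -52.8   60.7    8. ]
 [ -52.5   56.7    9. ]
 [ -37.4   56.4    8. ]
 [ -36.9   65.7   10. ]
 [ -33.1   60.8    8. ]
 [ -32.9   46.3   51. ]
 [ -29.    65.7    9. ]
 [ -28.2   56.5    8. ]
 [ -13.8   56.3    9. ]
 [ -12.9   65.2    8. ]
 [  -4.7   65.6    8. ]
 [  -4.3   56.7    9. ]
 [   2.8   14.7  952. ]
 [  10.8   56.6    9. ]
 [  15.4   46.8   49. ]
 [  15.4   61.     8. ]
 [  19.5   65.4    9. ]
 [  34.4   56.3   10. ]
 [  39.3   46.4   53. ]
 [  43.2   65.7    7. ]
 [  63.2   46.3   51. ]
 [  63.3   60.9    8. ]
 [ 140.5   32.4    3. ]]
305 [-142.9   30.6] [-175.4  174.7]
C [0.5 0.2 0.1]
[[-75.4  55.8   4. ]
 [-75.2  63.1   8. ]
 [-70.9  45.9  20. ]
 [-66.6  60.1  14. ]
 [-51.2  55.9   5. ]
 [-50.6  65.    3. ]
 [-46.9  60.4   5. ]
 [-42.7  64.7   4. ]
 [-42.2  56.1   4. ]
 [-27.5  56.5   3. ]
 [-26.7  65.6   3. ]
 [-22.7  46.   18. ]
 [-17.5  55.8   4. ]
 [ -2.8  56.2   3. ]
 [  1.7  46.5  17. ]
 [  1.8  60.5   3. ]
 [  5.4  66.1   3. ]
 [ 20.6  57.    4. ]
 [ 26.1  46.3  15. ]
 [ 49.2  46.6  16. ]
 [ 89.6  16.8 813. ]]
132 [86.6 31.3] [-54.1 128.1]
```

The pointer is at mark 4, with its bar at -8.7°. Mark 5, the one with five pips, is at -32.9°, so one 24° click clockwise is needed. The low pointer is merged with its bar at -46.9°. I'll use the refined centre for the grip.

```bash
python3 - <<'E'
from bench import env,monitor,eyes,kinematics
import pickle
from h import *
f=pickle.load(open("w1.pkl","rb")); C=analyse(f,(317,175),.072,50)[0]; print(np.round(C,4))
assert np.hypot(C[0]-.517,C[1]+.154)<.006
q=lambda a:[np.cos(a/2),np.sin(a/2),0,0]
x,y=C[:2]
env.reach([x,y,.20],q(.3))
print("hit",env.movel([x,y,.088],velocity=.08,guard=15))
env.close_gripper(30)
s=monitor.sense(); print(s["clock"],s["finger_gap"],s["gripper_force"],s["contact_force"],s["position"],s["joints"][5])
assert .4<s["finger_gap"]<.7
j=np.array(s["joints"]); 
for k in range(1,5):
    t=j.copy(); t[5]+=k*np.radians(24.)/4; env.set_joints(t)
env.hold(.2); s=monitor.sense(); print(s["clock"],s["ft_torque"],s["contact_force"],s["joints"][5]-j[5])
f=eyes.grab_frame("wrist"); pickle.dump(f,open("w2.pkl","wb"))
cv2.imwrite("pics/w2.png",f["frame"][:,:,::-1])
E
```

```text
[ 0.5162 -0.156   0.0693]
hit False
4.0083 0.529049258935544 30.572715997695923 [-1.34931817  2.51894615  4.8129417 ] [ 0.51618855 -0.15583844  0.08831416] 0.7598776134382733
5.2083 [ 0.79999306  0.1283072  -0.06766074] [-2.46788018  5.80964104  3.46144244] 0.41382122279229605
```

View pics/w2.png

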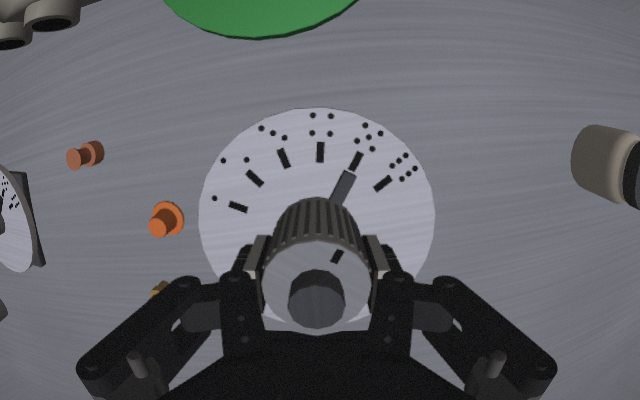

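The pointer (343,187) now lines up with the bar at (356,160), which has five pips. I release, rise and check.

```bash
python3 - <<'E'
from bench import env,monitor,eyes
import pickle
from h import *
env.release(); env.hold(.2)
p=monitor.sense()["position"]
env.movel([p[0],p[1],.21],velocity=.1)
q=lambda a:[np.cos(a/2),np.sin(a/2),0,0]
env.reach([.517,-.154,.21],q(.3)); env.hold(.3)
f=eyes.grab_frame("wrist"); w=pickle.load(open("w1.pkl","rb"))
a=f["frame"][90:250,230:400]; b=f["frame"][20:140,10:130]
cv2.imwrite("pics/w3.png",cv2.hconcat([cv2.resize(a,(440,414)),cv2.resize(b,(360,414))])[:,:,::-1])
print("low diff",cv2.absdiff(f["frame"],w["frame"])[20:140,10:130].mean(),"tall diff",cv2.absdiff(f["frame"],w["frame"])[100:180,270:380].mean())
C,B,P=analyse(f,(317,175),.072,50); print([np.round(b,1).tolist() for b in B if b[2]>30])
s=monitor.sense(); print(s["clock"],s["contact_force"])
E
```

```text
low diff 3.165162037037037 tall diff 9.607045454545455
[[-161.7, 21.0, 803.0], [-57.0, 46.2, 52.0], [-11.4, 13.8, 959.0], [-8.9, 46.4, 50.0], [15.3, 46.3, 48.0], [39.3, 46.5, 53.0], [63.1, 46.5, 50.0]]
8.1417 [-0.97251991 -0.47437611  0.34616678]
```

View pics/w3.png

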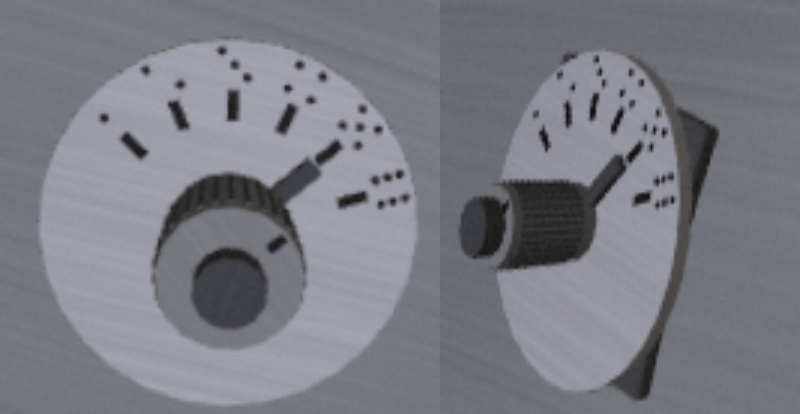

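The tall pointer (left crop, about (300,180)) sits at the five-pip bar (330,152). The low stop (right crop) is unchanged at its mark 5.

```bash
python3 -c "
from bench import job
print(job.hand_in())"
```

```text
the job is handed in; nothing more can be done
None
```

I turned the taller stop one click, from mark 4 to mark 5, and let go; the last picture shows its pointer at the five-pip mark and the low stop unchanged, and the job was handed in at about 8 s of the 32 s limit.

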